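# Hold the block warmer's lid open for the flask

### The job

The purple-capped culture flask is lying on the side tray of one of the two block warmers: with the gripper's fingers, lift that warmer's lid by the black bar handle at its front and open it to 45 degrees (give or take 6) so that a colleague can lay the flask inside. The lid shuts by itself, so finish while still holding it steady at that angle, and do not let it drop on the way. Keep the other warmer shut and leave the flasks and everything else where they are.

Things in the scene. Friction and masses are not known exactly. Their poses are not given: they have to be found in the camera images.
- warmer_left: the left-hand block warmer: fixed beige open box 180 (x) x 200 (y) x 105 mm high with a flat steel lid (top 114 mm above the table when shut) and, on its outer (+y) side, a grey side tray 150 x 130 x 20 mm high. Origin: centre of the box's underside, on the table. x points from its front (handle, towards the robot) to its back (hinge), z up.
- tray_left (a point): centre of the top of the left warmer's grey side tray, 20 mm above the table and 166 mm towards the warmer's own +y from its origin
- hinge_left (a point): point on the left lid's hinge axis: middle of the box's back upper edge, 90 mm behind the warmer's origin and 105 mm above the table. The axis runs along the warmer's y. The lid (184 x 204 x 8 mm) reaches from here to the front.
- handle_left (a point): black round bar handle of the left lid, 56 mm long, 18 mm in diameter, along the warmer's y, ends flat and free, flat stem 14 mm wide at its middle. The point: bar centre; lid shut: 222 mm in front of the hinge axis, 11 mm above it, 42 mm clear of the box front, free air beneath. Turns with the lid, up and back. Gripped by its ends from above it pivots between the pads.
- lid_left: the left lid with its handle: brushed steel sheet 184 x 204 x 8 mm. Origin on the hinge axis (same point as hinge_left); from there it reaches 184 mm along its own -x to the front edge and the handle beyond. Shut, its axes are the warmer's; opening turns it about y, front going up.
- angle_left (a joint): opening angle of the left lid in rad: 0 shut, 0.785 = 45 degrees, stop at 1.4. The front goes up as it grows. Weight (lid and handle about 0.25 to 0.5 kg) and a light spring shut it quickly from any angle when let go; about 2 to 4 N upwards at the handle hold it.
- warmer_right: the right-hand block warmer: fixed beige open box 180 (x) x 200 (y) x 105 mm high with a flat steel lid (top 114 mm above the table when shut) and, on its outer (-y) side, a grey side tray 150 x 130 x 20 mm high. Origin: centre of the box's underside, on the table. x points from its front (handle, towards the robot) to its back (hinge), z up.
- tray_right (a point): centre of the top of the right warmer's grey side tray, 20 mm above the table and 166 mm towards the warmer's own -y from its origin
- hinge_right (a point): point on the right lid's hinge axis: middle of the box's back upper edge, 90 mm behind the warmer's origin and 105 mm above the table. The axis runs along the warmer's y. The lid (184 x 204 x 8 mm) reaches from here to the front.
- handle_right (a point): black round bar handle of the right lid, 56 mm long, 18 mm in diameter, along the warmer's y, ends flat and free, flat stem 14 mm wide at its middle. The point: bar centre; lid shut: 222 mm in front of the hinge axis, 11 mm above it, 42 mm clear of the box front, free air beneath. Turns with the lid, up and back. Gripped by its ends from above it pivots between the pads.
- lid_right: the right lid with its handle: brushed steel sheet 184 x 204 x 8 mm. Origin on the hinge axis (same point as hinge_right); from there it reaches 184 mm along its own -x to the front edge and the handle beyond. Shut, its axes are the warmer's; opening turns it about y, front going up.
- angle_right (a joint): opening angle of the right lid in rad: 0 shut, 0.785 = 45 degrees, stop at 1.4. The front goes up as it grows. Weight (lid and handle about 0.25 to 0.5 kg) and a light spring shut it quickly from any angle when let go; about 2 to 4 N upwards at the handle hold it.
- flask_purple: culture flask of clear plastic with a purple screw cap, lying flat on the side tray of one of the warmers (which one varies): body 85 x 60 x 30 mm, 119 mm long with neck and cap (cap 29 mm in diameter, at its +x end). Origin: middle of its length, on its underside. Loose; it marks the warmer to open and stays where it is.
- flask_orange: culture flask of clear plastic with an orange screw cap, lying flat on the side tray of one of the warmers (which one varies): body 85 x 60 x 30 mm, 119 mm long with neck and cap (cap 29 mm in diameter, at its +x end). Origin: middle of its length, on its underside. Loose; on the other warmer's tray; not wanted.
- media_bottle: amber glass bottle with a blue cap, 64 mm in diameter, 150 mm tall, behind the warmers. Origin: centre of its underside. Loose bystander.
- wide_jar: white wide jar, 64 mm in diameter, 90 mm tall, behind the warmers. Origin: centre of its underside. Loose bystander.
- petri_dish: closed clear petri dish, 90 mm in diameter, 16 mm high, in front of the warmers. Origin: centre of its underside. Loose bystander.
- beaker: glass beaker, 60 mm in diameter, 60 mm tall, in front of the warmers. Origin: centre of its underside. Loose bystander.
- tip_box: blue pipette-tip box, 80 x 120 x 60 mm, in front of the left warmer. Origin: centre of its underside. Loose bystander.

How it is judged:
By the outcome, as a careful person would: the job done as asked, in the order asked, and still so for the second after the job is handed in, while the arm keeps its last pose, push and grip.
It also fails if it takes over 32 s, if anything falls off the work surface, if the arm or the gripper's body presses on something with over 40 N, if the wrist force passes 120 N, or if a joint passes its speed limit or range.

### The arm

A 6-joint arm with a two-finger parallel gripper is mounted at the origin on the work surface. World frame = base frame: x ahead of the robot, y to its left, z up, the work surface at z = 0. Lengths are in m, angles in degrees, forces in N, time in s.
With the tool pointing down it reaches from about 0.375 to 0.975 m from the base axis. Payload 3.8 kg.
Tool frame: the origin (TCP) lies midway between the tips of the shut fingers; the grasp point (between the pads) lies 19 mm behind it; z points along the fingers, y is the line along which they close (so a half turn about z gives the same grasp; the last joint's range is limited). The gripper opens to 88 mm and grips with 3 to 60 N. Pads are 18 mm wide; open, the fingers measure 123 mm over their backs; the gripper's body (75 mm by 187 mm) begins 45 mm behind the grasp point.
Start: joints at [-76.026, 15.12, 91.902, -0, 72.978, -2.114], TCP at [0.187, -0.649, 0.239] pointing down, gripper open.
Joint ranges: [-150.88, 150.88], [-54.13, 125.18], [17.81, 147.31], [-75.09, 255.09], [0, 152.58], [-146.25, 146.25]. Speed limits (degrees/s): [147.25, 147.25, 180, 180, 180, 180].

### API

Orientations are given as [roll, pitch, yaw] about the fixed x, y, z axes, in that order (R = Rz(yaw) Ry(pitch) Rx(roll)).
In Python, from cell import env gives the robot as it stands. The module is installed in compiled form; this text tells all that it offers.
- The arm moves only by the shell command python3 -m creep 'ROWS' [OPENING] [FORCE]. ROWS is JSON, a list of rows, each a list of 6 numbers: the shift along the tool's x, y, z normalised to -1 to 1, where 1 is 30 cm, then the turn, a rotation vector about the tool's x, y, z normalised to -1 to 1, where 1 is pi/2 rad. In form: [[dx, dy, dz, ax, ay, az], ...]. A call has 1 to 20 rows; each row shifts and turns the commanded pose from where the row before left it, along the tool's axes as they then stand; what a row does not reach is not made up. A row lasts 1/12 s, in which the tool goes at most 41.7 mm and 7.16 degrees, less where a joint would pass 70% of its speed; a pose out of reach is approached as far as the arm can. A call with a number of a shift or a turn outside -1 to 1 is refused whole. A call with a gripper value outside its range is refused whole. OPENING is the opening, from -1 (shut) to 1 (fully open), set as the call begins (- or left out, the last holds). The fingers move at their own pace and stop on an object; FORCE is the grip in N (left out, the last holds). Time passes only in rows, so rows that do not move let the fingers close. It gives the time, the measured TCP pose, the force, the opening and the grip force at its end, in the units of the state.
- env.sense(): the state, without advancing time (a new reading comes with each control period).
- env.get_image(name): name is "side" or "top" or "wrist"; returns (picture, depth): 384x512x3 uint8, red, green, blue; 384x512 float32, m along the optical axis (not along the pixel's ray), 0 where there is no reading.
- env.camera_model(name): a dict with "camera_matrix" (3x3 intrinsics, pixels), "D" ([k1, k2, p1, p2, k3] as OpenCV has them; the pictures are not rectified), "R" (3x3) and "t" (3): a world point X has camera coordinates R X + t; the wrist camera has in their place "tool_from_camera" (4x4, takes a point from camera to tool coordinates, whose origin is the TCP and whose axes are the flange's). Camera axes: x right, y down, z forward; pixel columns grow to the right and rows downward; lengths in m; the calibration is good to about 2 mm. A picture is of the moment at which its call begins: read the wrist's pose just before it. camera_model takes no time and is no camera call.
- env.close_job(): hands the job in; it is judged then, once.
The state is a dict: "t": time; "joint_pos": joint angles; "qvel": joint speeds; "joint_efforts": joint torques, N m; "eef_pos": TCP position; "ee_rot": TCP orientation; "wrist_force": force on the tool from outside, world axes, zero at the start; "torque": the same for the moment, N m; "finger_gap": finger opening in m; "gripper_force": force on a finger pad.
Only numpy, scipy, OpenCV 4.12 (cv2) and the standard library are available. Lean on these libraries where they do the work, as an engineer would, in place of code of your own. Each camera call takes 0.05 s, during which the arm holds its last target. There are 200 camera calls.

## Working session

There is one attempt and no reset: what is moved stays moved. The work goes in short steps, Python scripts to look and compute and a shell command to move; the robot and the scene stay as the last step left them, time stands still between calls to the robot, and variables do not carry over. Pictures are saved under pics/ and viewed, at most 10 in all, crops included, and the job is handed in when it is done.

```bash
mkdir -p pics; python3 - <<'E'
from cell import env
import cv2,numpy as np
for n in("top","side"):
    p,d=env.get_image(n); cv2.imwrite(f"pics/{n}0.png",p[:,:,::-1]); np.savez(f"{n}0.npz",p=p,d=d)
    m=env.camera_model(n); print(n,m)
s=env.sense();print(s)
E
```

```text
top {'camera_matrix': array([[348.49730134,   0.        , 262.32262586],
       [  0.        , 348.49730134, 193.1704563 ],
       [  0.        ,   0.        ,   1.        ]]), 'D': array([0.0258823, 0.       , 0.       , 0.       , 0.       ]), 'R': array([[ 0.02127908, -0.99975468, -0.00614647],
       [-0.979213  , -0.01960068, -0.20188539],
       [ 0.20171538,  0.01031464, -0.97938987]]), 't': array([-0.01597803,  0.57550266,  1.08591563])}
side {'camera_matrix': array([[445.35254558,   0.        , 258.35231048],
       [  0.        , 445.35254558, 196.77216619],
       [  0.        ,   0.        ,   1.        ]]), 'D': array([0.00532006, 0.        , 0.        , 0.        , 0.        ]), 'R': array([[-0.94053144, -0.33956921, -0.00966175],
       [-0.21853695,  0.6265842 , -0.74808678],
       [ 0.26008114, -0.70148769, -0.66353057]]), 't': array([0.51897781, 0.20696989, 1.22230319])}
{'t': 0.1, 'joint_pos': array([-7.60262496e+01,  1.51652613e+01,  9.19725731e+01,  3.70877885e-04,
        7.29777311e+01, -2.11439130e+00]), 'qvel': array([-0.00561637, -0.09263076, -0.20996209,  0.05711622,  0.03250613,
        0.01075269]), 'joint_efforts': array([ 2.93547755e-04, -5.03619075e+01, -3.58071184e+01,  7.31658563e-02,
        2.33845494e-02, -5.89570232e-05]), 'eef_pos': array([ 0.18689731, -0.6479459 ,  0.23751565]), 'ee_rot': array([-1.79884526e+02, -4.61791843e-03,  1.60880281e+01]), 'wrist_force': array([-1.12077987, -0.07555021,  0.09319505]), 'torque': array([ 0.04829017, -0.00567831, -0.03728759]), 'gripper_force': 0.0, 'finger_gap': 0.08826730434672768}
```

View pics/top0.png

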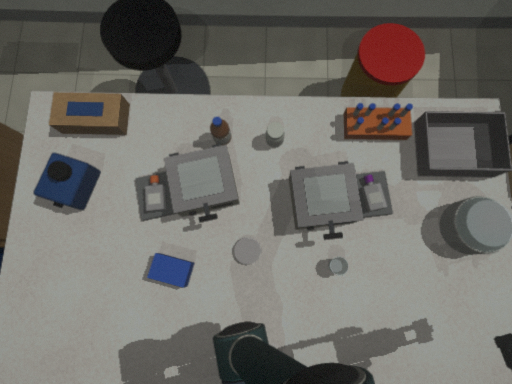

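View pics/side0.png

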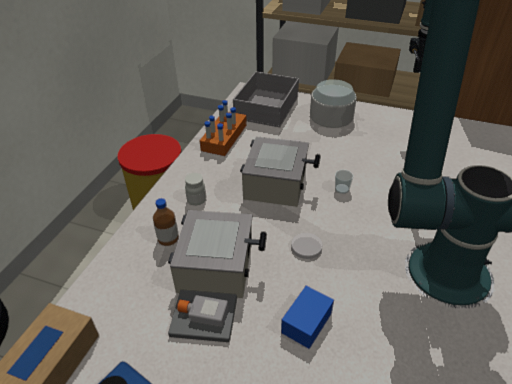

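Top view: the purple cap is at (370,178), on the right warmer's tray, and the orange one at (155,180) is on the left. The right handle is near (333,236), with the beaker at (338,267) just in front of it. I'll enlarge that area to measure it.

```bash
python3 - <<'E'
import cv2,numpy as np
p=np.load("top0.npz")["p"][:,:,::-1]
c=p[150:290,280:400]; cv2.imwrite("pics/c1.png",cv2.resize(c,None,fx=4.2,fy=4.2,interpolation=cv2.INTER_CUBIC))
E
```

```text
(no output)
```

View pics/c1.png

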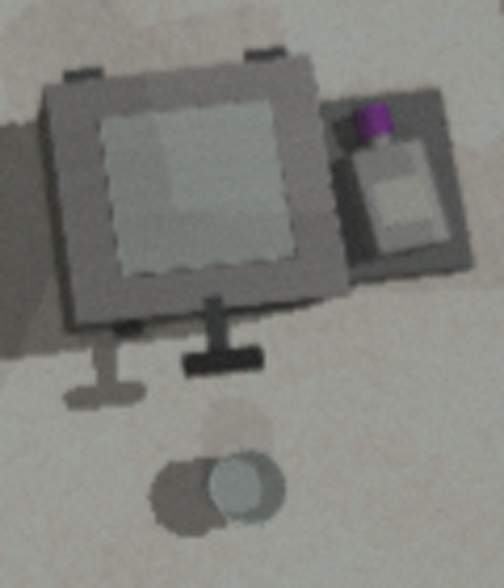

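```bash
cat >h.py <<'E'
import cv2,numpy as np
from cell import env
from scipy.spatial.transform import Rotation as Ro
def ray(n,px,z):
    m=env.camera_model(n); u=cv2.undistortPoints(np.array([[px]],float),m["camera_matrix"],m["D"])[0,0]
    R,t=m["R"],m["t"]; d=R.T@[u[0],u[1],1]; c=-R.T@t
    return c+d*(z-c[2])/d[2]
def delta(pos,rpy):
    s=env.sense(); R=Ro.from_euler("xyz",s["ee_rot"],degrees=True); T=Ro.from_euler("xyz",rpy,degrees=True)
    print("at",s["t"],s["eef_pos"].round(4),s["ee_rot"].round(2))
    print("shift/0.3 tool",(R.inv().apply(np.array(pos)-s["eef_pos"])/.3).round(4),"rotvec/(pi/2)",((R.inv()*T).as_rotvec()/(np.pi/2)).round(4))
E
python3 - <<'E'
from h import *
f=lambda x,y,z:ray("top",(280+(x+.5)/4.2-.5,150+(y+.5)/4.2-.5),z)
C=[f(45,86,.114),f(313,56,.114),f(350,295,.114),f(75,328,.114)]
for c in C: print(c.round(4))
print([np.linalg.norm(C[i]-C[i-1]).round(3) for i in range(4)])
a=(C[0]+C[1])/2;b=(C[2]+C[3])/2;v=(a-b)/np.linalg.norm(a-b);w=C[0]-C[1]
yaw=np.degrees(np.arctan2(v[1],v[0]));print("yaws",yaw,np.degrees(np.arctan2(-w[0],w[1])),"hinge",a,"handle pred",a-v*.222)
h=[f(183,366,.118),f(263,356,.118)];print("handle",h,np.linalg.norm(h[0]-h[1]),(h[0]+h[1])/2)
dd=np.load("top0.npz")["d"]; m=env.camera_model("top")
for px in((333,236),(326,235),(340,234),(325,195)):
    z=dd[px[1],px[0]];u=cv2.undistortPoints(np.array([[px]],float),m["camera_matrix"],m["D"])[0,0];print(px,m["R"].T@(np.array([u[0],u[1],1])*z-m["t"]))
print("beaker",f(235,486,.06))
for p in[(265,213,.02)]:pass
E
```

```text
[ 0.6406 -0.0917  0.114 ]
[ 0.6678 -0.2934  0.114 ]
[ 0.4871 -0.3144  0.114 ]
[ 0.4587 -0.1144  0.114 ]
[np.float64(0.183), np.float64(0.204), np.float64(0.182), np.float64(0.202)]
yaws 6.887740548000724 7.692873268986254 hinge [ 0.65420442 -0.19250772  0.114     ] handle pred [ 0.43380659 -0.21913094  0.114     ]
handle [array([ 0.43254473, -0.19169946,  0.118     ]), array([ 0.44098697, -0.24928881,  0.118     ])] 0.05820484813416474 [ 0.43676585 -0.22049413  0.118     ]
(333, 236) [ 0.43519013 -0.220646    0.12151089]
(326, 235) [ 0.43751423 -0.19922192  0.12399338]
(340, 234) [ 0.44153539 -0.24151559  0.12294037]
(325, 195) [ 0.56324578 -0.20056588  0.10986186]
beaker [ 0.34906897 -0.23863632  0.06      ]
```

The measurements agree: lid 183 × 203 mm, bar 58 mm long at z ≈ 0.12, yaw about 7.5°. Handle at (0.436, -0.220, 0.116). Next I'll work out the shift to a hover pose.

```bash
python3 -c "
from h import *
delta([.436,-.220,.20],[180,0,7.5])"
```

```text
at 0.1 [ 0.1869 -0.6479  0.2375] [-179.88   -0.     16.09]
shift/0.3 tool [ 1.1931 -1.1403  0.1274] rotvec/(pi/2) [-0.0013  0.      0.0954]
```

```bash
python3 -m creep '[[0.04,-0.04,0,0,0,0],[0.085,-0.082,0.009,0,0,0],[0.085,-0.082,0.009,0,0,0],[0.085,-0.082,0.009,0,0,0],[0.085,-0.082,0.009,0,0,0],[0.085,-0.082,0.009,0,0,0],[0.085,-0.082,0.009,0,0,0],[0.085,-0.082,0.009,0,0,0],[0.085,-0.082,0.009,0,0,0],[0.085,-0.082,0.009,0,0,0],[0.085,-0.082,0.009,0,0,0],[0.085,-0.082,0.009,0,0,0],[0.085,-0.082,0.009,0,0,0],[0.085,-0.082,0.009,0,0,0],[0.048,-0.034,0.01,0,0,0],[0,0,0,0,0,0.032],[0,0,0,0,0,0.032],[0,0,0,0,0,0.032],[0,0,0,0,0,0],[0,0,0,0,0,0]]' 1 40
python3 - <<'E'
from h import *
delta([.436,-.220,.20],[180,0,7.5])
p,d=env.get_image("wrist"); cv2.imwrite("pics/w1.png",p[:,:,::-1]); np.savez("w1.npz",p=p,d=d)
m=env.camera_model("wrist");print(m)
E
```

```text
t: 1.77
eef_pos: [0.4359, -0.2206, 0.2002]
ee_rot: [-180.0, 0.0, 7.5]
wrist_force: [-0.3, -0.2, 0.4]
finger_gap: 0.0882
gripper_force: 0.0
at 1.7667 [ 0.4359 -0.2206  0.2002] [-1.7998e+02  3.0000e-02  7.5400e+00]
shift/0.3 tool [ 0.0006 -0.0018  0.0008] rotvec/(pi/2) [-0.0003  0.0004  0.0004]
{'camera_matrix': array([[266.89045534,   0.        , 257.16272628],
       [  0.        , 266.89045534, 190.98004341],
       [  0.        ,   0.        ,   1.        ]]), 'D': array([-0.04258904,  0.        ,  0.        ,  0.        ,  0.        ]), 'tool_from_camera': array([[-4.66654620e-04, -9.49006061e-01, -3.15257478e-01,
         8.14502080e-02],
       [ 9.99999881e-01, -4.88582759e-04, -9.47341352e-06,
        -1.76414383e-04],
       [-1.45039042e-04, -3.15257445e-01,  9.49006176e-01,
        -1.45434154e-01],
       [ 0.00000000e+00,  0.00000000e+00,  0.00000000e+00,
         1.00000000e+00]])}
```

View pics/w1.png

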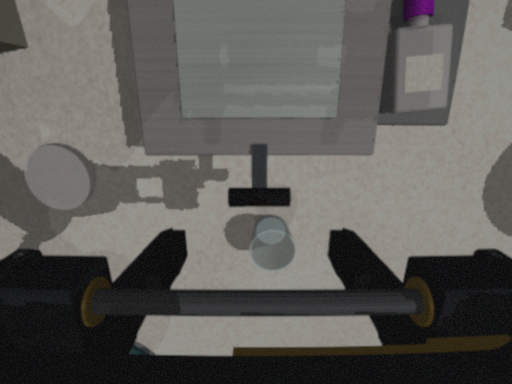

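The wrist view shows the bar level from (229,197) to (290,197), so yaw is right. The fingers are at about x 180 and 335. I'll check its position in tool coordinates.

```bash
python3 - <<'E'
from h import *
m=env.camera_model("wrist");T=m["tool_from_camera"];s=env.sense();R=Ro.from_euler("xyz",s["ee_rot"],degrees=True)
for px,z in(((229,197),.118),((290,197),.118),((259.5,188),.125),((259.5,207),.112),((145,155),.112),((376,155),.112)):
    u=cv2.undistortPoints(np.array([[px]],float),m["camera_matrix"],m["D"])[0,0]
    o=R.apply(T[:3,3])+s["eef_pos"];d=R.apply(T[:3,:3]@[u[0],u[1],1]);print(px,(o+d*(z-o[2])/d[2]).round(4))
E
```

```text
(229, 197) [ 0.4326 -0.1952  0.118 ]
(290, 197) [ 0.4398 -0.25    0.118 ]
(259.5, 188) [ 0.4469 -0.2211  0.125 ]
(259.5, 207) [ 0.4241 -0.2242  0.112 ]
(145, 155) [ 0.4601 -0.1165  0.112 ]
(376, 155) [ 0.4869 -0.3206  0.112 ]
```

```bash
python3 -m creep '[[0.001,0.006,0.05,0,0,0],[0,0,0.07,0,0,0],[0,0,0.07,0,0,0],[0,0,0.07,0,0,0],[0,0,0.05,0,0,0],[0,0,0.035,0,0,0],[0,0,0,0,0,0],[0,0,0,0,0,0]]' 1 40
python3 -m creep '[[0,0,0,0,0,0],[0,0,0,0,0,0],[0,0,0,0,0,0],[0,0,0,0,0,0],[0,0,0,0,0,0],[0,0,0,0,0,0],[0,0,0,0,0,0],[0,0,0,0,0,0],[0,0,0,0,0,0],[0,0,0,0,0,0]]' -1 40
```

```text
t: 2.48
eef_pos: [0.4364, -0.2225, 0.0968]
ee_rot: [-180.0, 0.1, 7.5]
wrist_force: [0.9, -1.2, 0.3]
finger_gap: 0.0883
gripper_force: 0.0
t: 3.32
eef_pos: [0.4369, -0.222, 0.0977]
ee_rot: [-179.9, -0.0, 7.4]
wrist_force: [-0.3, 5.4, 6.0]
finger_gap: 0.0555
gripper_force: 40.0
```

The fingers are holding the bar: gap 55.5 mm, grip 40 N. Now I'll follow the arc to about 27° and check.

```bash
python3 -m creep '[[0.001,0,-0.015,0,0,0],[0.003,0,-0.02,0,0,0],[0.003,0,-0.025,0,0,0],[0.004,0,-0.028,0,0,0],[0.004,0,-0.028,0,0,0],[0.008,0,-0.028,0,0,0],[0.008,0,-0.028,0,0,0],[0.008,0,-0.028,0,0,0],[0.009,0,-0.028,0,0,0],[0.012,0,-0.026,0,0,0],[0.012,0,-0.026,0,0,0],[0.012,0,-0.026,0,0,0],[0.013,0,-0.026,0,0,0],[0,0,0,0,0,0]]' -1 40
python3 - <<'E'
from h import *
p,d=env.get_image("side"); cv2.imwrite("pics/s1.png",cv2.resize(p[90:250,180:420,::-1],None,fx=3,fy=3))
s=env.sense();print(s["wrist_force"],s["torque"],s["finger_gap"])
E
```

```text
t: 4.48
eef_pos: [0.466, -0.2181, 0.1986]
ee_rot: [-179.9, -0.0, 7.5]
wrist_force: [-3.8, 5.2, -1.2]
finger_gap: 0.0554
gripper_force: 40.0
[-2.5899514   4.42560846 -1.45990815] [ 0.76103664  0.72602483 -0.03254955] 0.05499237621639546
```

View pics/s1.png

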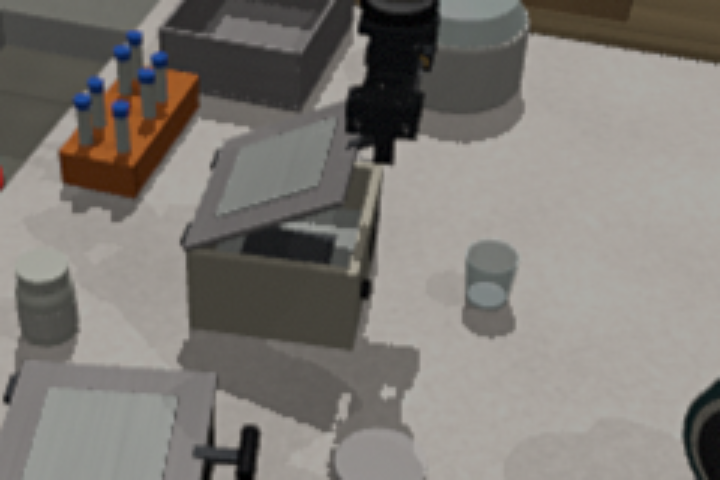

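The lid is opening with the bar in the fingers; its front edge is near (345,140) in the crop. I'll continue along the arc to 45°.

```bash
python3 -m creep '[[0.016,0,-0.024,0,0,0],[0.016,0,-0.024,0,0,0],[0.017,0,-0.024,0,0,0],[0.017,0,-0.024,0,0,0],[0.02,0,-0.021,0,0,0],[0.02,0,-0.021,0,0,0],[0.02,0,-0.021,0,0,0],[0.02,0,-0.021,0,0,0],[0,0,0,0,0,0],[0,0,0,0,0,0],[0,0,0,0,0,0],[0,0,0,0,0,0]]' -1 40
python3 - <<'E'
from h import *
p,d=env.get_image("side"); cv2.imwrite("pics/s2.png",cv2.resize(p[90:250,180:420,::-1],None,fx=3,fy=3))
np.savez("s2.npz",p=p,d=d)
m=env.camera_model("side")
pts=[]
h=np.array([.656,-.1925]);v=np.array([np.cos(np.radians(7.4)),np.sin(np.radians(7.4))])
for r in range(90,200):
  for c in range(220,330):
    z=d[r,c]
    if z<=0: continue
    u=cv2.undistortPoints(np.array([[[c,r]]],float),m["camera_matrix"],m["D"])[0,0]
    X=m["R"].T@(np.array([u[0],u[1],1])*z-m["t"]); a=(X[:2]-h)@v; b=(X[:2]-h)@[-v[1],v[0]]
    if -.12<a<-.02 and abs(b)<.085 and X[2]>.125: pts.append((a,X[2]))
pts=np.array(pts);k=np.polyfit(pts[:,0],pts[:,1],1)
res=pts[:,1]-np.polyval(k,pts[:,0]);g=abs(res)<.01;k=np.polyfit(*pts[g].T,1)
print(len(pts),g.sum(),k,"lid angle",-np.degrees(np.arctan(k[0])),res[g].std())
s=env.sense();print(s["t"],s["eef_pos"],s["qvel"],s["wrist_force"],s["finger_gap"])
E
```

```text
t: 5.53
eef_pos: [0.509, -0.2123, 0.2518]
ee_rot: [-179.9, 0.0, 7.5]
wrist_force: [-4.5, 5.2, 0.5]
finger_gap: 0.0557
gripper_force: 40.0
713 700 [-0.97681237  0.12028206] lid angle 44.327962227741565 0.0033748843962284514
5.5833 [ 0.50901065 -0.21227634  0.25178361] [-0.09816048 -0.07994629  0.00108041 -0.07748481 -0.06131767  0.0378634 ] [-3.18438309  5.33479251 -0.51504191] 0.05545185066661663
```

View pics/s2.png

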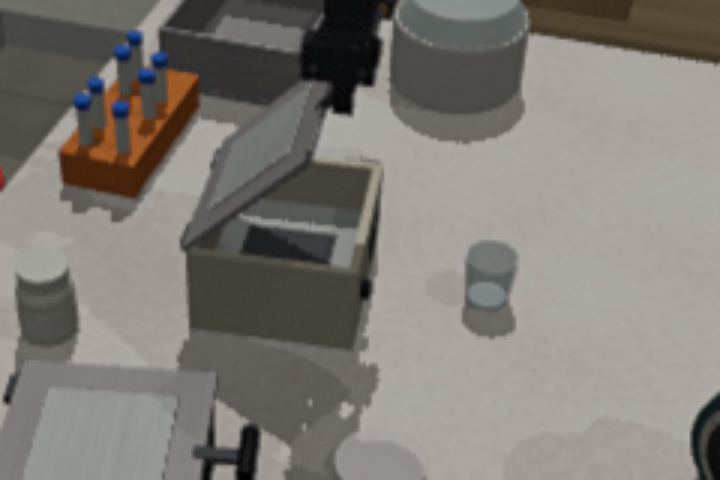

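The picture shows the lid standing open, with the bar held in the fingers at the upper front. The depth fit gives 44.3°, and the arm is steady. Handing in.

```bash
python3 -c "
from cell import env
print(env.close_job())"
```

```text
the job is handed in; nothing more can be done
None
```

I opened the right-hand warmer's lid (the one with the purple-capped flask) to about 44° by the depth fit, and handed the job in at about 5.6 s with the gripper still holding the bar; the arm contacted only that handle.

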